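Set the slotted span adjuster of a bench turbidity meter

ROBOT

A 6-joint arm with a two-finger parallel gripper is mounted at the origin on a cart in front of the work surface, level with it; the furniture and walls round the work are solid. World frame = base frame: x ahead of the robot, y to its left, z up, the work surface at z = 0. Lengths are in m, angles in degrees, forces in N, time in s.
With the tool pointing down it reaches from about 0.4 to 0.825 m from the base axis. Payload 7 kg.
Tool frame: the origin (TCP) lies midway between the tips of the shut fingers; the grasp point (between the pads) lies 19 mm behind it; z points along the fingers, y is the line along which they close (so a half turn about z gives the same grasp; the last joint's range is limited). The gripper opens to 88 mm and grips with 3 to 60 N. Pads are 19 mm wide; open, the fingers measure 130 mm over their backs; the gripper's body (78 mm by 193 mm) begins 47 mm behind the grasp point.
Start: joints at [81.824, 20.546, 0.682, 0, -70.136, -16.507], TCP at [0.282, 0.613, 0.227] pointing down, gripper open.
Joint ranges: [-176.03, 176.03], [-82.01, 121.73], [-58.28, 71.71], [-173.87, 95.51], [-174.79, -0.11], [-173.66, 173.66]. Speed limits (degrees/s): [136.94, 136.94, 172.46, 180, 180, 180].

INTERFACE

Orientations are given as a 3x3 rotation matrix whose columns are the frame's x, y, z axes.
In Python, from rig import robot gives the robot as it stands. Calls block until the motion is done:
- robot.goto(position, orientation): joint-space move of the TCP to a pose.
- robot.servo_line(position, ori=None, speed=0.15): straight line of the TCP; ori=None keeps the orientation; speed is the mean speed in m/s.
- robot.movej(angles): joint-space move.
- robot.move_gripper(opening): opening from 0.0 (shut) to 1.0 (fully open); the grip force is fixed at half the most; returns when the fingers have stopped.
- robot.dwell(seconds).
- robot.ik(position, orientation): joint angles nearest the present ones, or None.
- robot.grab_frame(name): name is "scene" or "top" or "wrist"; returns (picture, depth): 480x640x3 uint8, red, green, blue; 480x640 float32, m along the optical axis (not along the pixel's ray), 0 where there is no reading.
- robot.camera_info(name): a dict with "vfov" (degrees; the focal length in pixels is half the picture's height over the tangent of half this angle, whatever the lens; pixels are square), "cx", "cy" (the principal point, pixels), "view" (4x4, takes a point from world to camera coordinates); the wrist camera has in their place "T_tool_cam" (4x4, takes a point from camera to tool coordinates, whose origin is the TCP and whose axes are the flange's). Camera axes: x right, y down, z forward; pixel columns grow to the right and rows downward; lengths in m; the calibration is good to about 2 mm. A picture is of the moment at which its call begins: read the wrist's pose just before it. camera_info takes no time and is no camera call.
A pose or a line that the arm cannot do raises robot.Unreachable and nothing moves.
- robot.job_done(): hands the job in; it is judged then, once.
Readings, each from a call of its own:
- robot.read_t(): time.
- robot.read_qpos(): joint angles.
- robot.read_qvel(): joint speeds.
- robot.read_effort(): joint torques, N m.
- robot.read_position(): TCP position.
- robot.read_tcp_rot(): TCP orientation.
- robot.read_force(): force on the tool from outside, world axes, zero at the start.
- robot.read_ft_torque(): the same for the moment, N m.
- robot.read_grip_width(): opening from 0.0 (shut) to 1.0 (fully open).
- robot.read_finger_force(): force on a finger pad.
Only numpy, scipy, OpenCV 4.12 (cv2) and the standard library are available. Lean on these libraries where they do the work, as an engineer would, in place of code of your own. Each camera call takes 0.05 s, during which the arm holds its last target. There are 200 camera calls.

TASK

Slide the dust cover on top of the turbidity meter aside, take the flat-bladed trimming tool from its stand and with it turn the slotted adjuster under the cover clockwise until its pointer lines up with the long index line. Then stand the tool back upright in its stand, seated down on its collar, and slide the cover fully shut over the adjuster. Leave the conical flask, the small capped bottle and the vial near the stand where they are.

Things in the scene. Friction and masses are not known exactly. Their poses are not given: they have to be found in the camera images.
- meter: Low white turbidity meter, 170 (x) x 240 (y) mm, flat deck 60 mm up, fixed. Origin: centre of underside; x to its rear (sloping console, 85 mm high), y to its left. At x -33, y +55 mm the deck has a 56 x 56 mm well, 16 mm deep, with the slotted adjuster, under a sliding black dust cover between grey guides 6 mm high. At x -33, y -86 mm: round black sample cap, 60 mm wide, 29 mm above the deck.
- cover (a joint): Sliding dust cover, a black plate 62 x 64 x 3 mm on the deck. 0 = shut over the well, 0.062 m = fully open (stop); opening slides it towards the meter's own -y. Stiff sliding friction of about 1.5 N: it stays where it is left.
- cover_ridge (a point): Middle of the top of the cover's push ridge, a straight rib across the middle of the cover plate: 40 mm long (meter's x), 8 mm thick (along the slide), top 15 mm above the plate and 18.5 mm above the deck. Push it from either side, or pinch it. Moves with the cover; axes as the meter's.
- adjuster (a joint): Angle of the slotted adjuster in rad: 0 = its white pointer at the long, broad index line on the well floor (on the meter's +x side); positive = counter-clockwise from above, so it is turned clockwise from its start. Free from -0.5 to 1.6. Friction about 0.02 N m: it stays where it is left.
- adjuster_slot (a point): Centre of the top face of the steel adjuster screw (22 mm across, top 1.4 mm below the deck). A straight slot runs right across it along this point's x axis (x is also where the white pointer on its black skirt points): 4.4 mm wide, 5.5 mm deep, 1 mm lead-in on the edges, open at both ends. z up. The tool has about 0.15 rad of play either way in the slot.
- tool_grip (a point): Centre of the trimming tool's grey paddle grip, where it is grasped: 22 mm wide (tool x), 10 mm thick (tool y), 50 mm tall; 92 mm above the blade's end. Tool 117 mm long, about 35 g. z along the tool, away from the blade; x across the paddle's flat and along the blade's width. It starts upright, blade down, in its stand.
- tool_tip (a point): Middle of the end of the tool's blade: 14 mm wide (tool x), 2.2 mm thick (tool y), 12 mm long, below a 9 mm shaft. A disc collar 27 mm across and 5 mm thick lies 62 to 67 mm above the blade's end, just below the paddle. Axes as tool_grip.
- stand_mouth (a point): Centre of the top of the dark steel tool stand: a column 70 mm tall, 35 mm across, on a 68 mm round foot, fixed, with a vertical round bore 20 mm across. The seated tool hangs in the bore with its collar flat on the top: blade's end 62 mm below this point, grip's centre 30 mm above it.
- erlenmeyer_mid (a point): Bystander: conical flask 68 mm across, 113 mm tall; point half-way up its axis.
- bottle_100_mid (a point): Bystander: small round bottle with a screw cap, 56 mm across, 109 mm tall; point half-way up its axis.
- vial_mid (a point): Bystander: small vial lying on the bench, 58 x 53 x 22 mm; its centre.
Not all that is in view belongs to the job. There is more than one size of the part that bears stand_mouth; the job needs the largest.

How it is judged (in metres and radians):
On the way, in this order (a step that is already met when the one before it is completed fails the run):
1. the dust cover is slid aside, clear of the adjuster (value of joint cover above 0.05 m), for 0.2 s.
2. the tool's blade sits in the slot and the adjuster's pointer is at the index line (value of joint adjuster between -0.14 and 0.14 rad and horizontal distance between tool_tip and adjuster_slot below 0.006 m and z of tool_tip in the frame of adjuster_slot below -0.0015 m), for 0.2 s.
At the end, for the whole second after the job is handed in: The adjuster's pointer is within 0.14 rad (8 degrees) of the index line, the cover is shut to within 4 mm, and the tool stands upright (within 0.12 rad) in its stand with its collar down on the top (within 3 mm) and its grip within 12 mm of the stand's axis (value of joint adjuster between -0.14 and 0.14 rad and value of joint cover below 0.004 m and horizontal distance between tool_grip and stand_mouth below 0.012 m and angle between tool_grip's own z axis and vertical below 0.12 rad and z of tool_tip in the frame of stand_mouth below -0.059 m); the robot touches nothing.
It fails at once if a bystander (conical flask, small bottle or vial) is shifted by more than 25 mm (distance of any of erlenmeyer_mid, bottle_100_mid, vial_mid from where it was at the start of the episode above 0.025 m).
It also fails if it takes over 72 s, if anything falls off the work surface, if the arm or the gripper's body presses on something with over 40 N, if the wrist force passes 120 N, or if a joint passes its speed limit or range.

## Working session

There is one attempt and no reset: what is moved stays moved. The work goes in short steps, each a Python script; the robot and the scene stay as the last script left them, time stands still between calls to the robot, and variables do not carry over. Pictures are saved under pics/ and viewed, at most 10 in all, crops included, and the job is handed in when it is done.

```bash
ls; mkdir -p pics; cat > h.py <<'E'
import numpy as np, cv2
from rig import robot
def snap(n,fn=None):
    p=np.array(robot.read_position());R=np.array(robot.read_tcp_rot())
    im,d=robot.grab_frame(n);ci=robot.camera_info(n)
    if n=='wrist':
        T=np.eye(4);T[:3,:3]=R;T[:3,3]=p;c2w=T@np.array(ci['T_tool_cam'])
    else: c2w=np.linalg.inv(np.array(ci['view']))
    f=240/np.tan(np.radians(ci['vfov'])/2)
    if fn: cv2.imwrite('pics/'+fn+'.png',im[:,:,::-1]); np.savez('pics/'+fn+'.npz',im=im,d=d,c2w=c2w,f=f,cx=ci['cx'],cy=ci['cy'])
    return dict(im=im,d=d,c2w=c2w,f=f,cx=ci['cx'],cy=ci['cy'])
def load(fn): return dict(np.load('pics/'+fn+'.npz'))
def ray(s,u,v):
    r=s['c2w'][:3,:3]@np.array([(u-s['cx'])/s['f'],(v-s['cy'])/s['f'],1.]);return s['c2w'][:3,3],r
def onz(s,u,v,z):
    o,r=ray(s,u,v);return o+r*(z-o[2])/r[2]
def dep(s,u,v):
    o,r=ray(s,u,v);return o+r*s['d'][int(round(v)),int(round(u))]
def cloud(s):
    v,u=np.mgrid[:480,:640];r=np.stack([(u-s['cx'])/s['f'],(v-s['cy'])/s['f'],np.ones_like(u,float)],-1)
    return s['c2w'][:3,3]+(r*s['d'][...,None])@s['c2w'][:3,:3].T
def proj(s,P):
    q=np.linalg.inv(s['c2w'])@np.append(P,1);return q[0]/q[2]*s['f']+s['cx'],q[1]/q[2]*s['f']+s['cy']
def down(yaw): # yaw deg: direction of tool x
    a=np.radians(yaw);c,s_=np.cos(a),np.sin(a)
    return np.array([[c,s_,0],[s_,-c,0],[0,0,-1.]])
E
python3 - <<'E'
from h import *
for n in ['scene','top']:
    s=snap(n,n); print(n,s['c2w'].round(3).tolist(),s['f'])
print(robot.read_tcp_rot(),robot.camera_info('wrist'))
a=cv2.imread('pics/scene.png');b=cv2.imread('pics/top.png')
E
```

```text
pics
scene [[0.402, -0.7, 0.59, -0.107], [-0.915, -0.309, 0.257, -0.095], [0.002, -0.644, -0.765, 0.797], [0.0, 0.0, 0.0, 1.0]] 550.4652318865944
top [[-0.003, -0.983, 0.185, 0.279], [-1.0, 0.002, -0.007, 0.173], [0.007, -0.186, -0.983, 0.923], [0.0, 0.0, 0.0, 1.0]] 477.36176693811643
[[ 9.08582232e-01 -4.17705739e-01 -4.92981603e-04]
 [-4.17706009e-01 -9.08581180e-01 -1.38885329e-03]
 [ 1.32218182e-04  1.46780880e-03 -9.99998914e-01]] {'vfov': 62.48432102852695, 'cx': 319.9455300863274, 'cy': 241.72362921007635, 'T_tool_cam': array([[ 3.29878469e-04, -9.52364608e-01, -3.04961546e-01,
         8.27990049e-02],
       [ 9.99999215e-01,  6.82738854e-04, -1.05042132e-03,
        -8.65758222e-04],
       [ 1.20859319e-03, -3.04960960e-01,  9.52364086e-01,
        -1.58150975e-01],
       [ 0.00000000e+00,  0.00000000e+00,  0.00000000e+00,
         1.00000000e+00]])}
```

View pics/top.png

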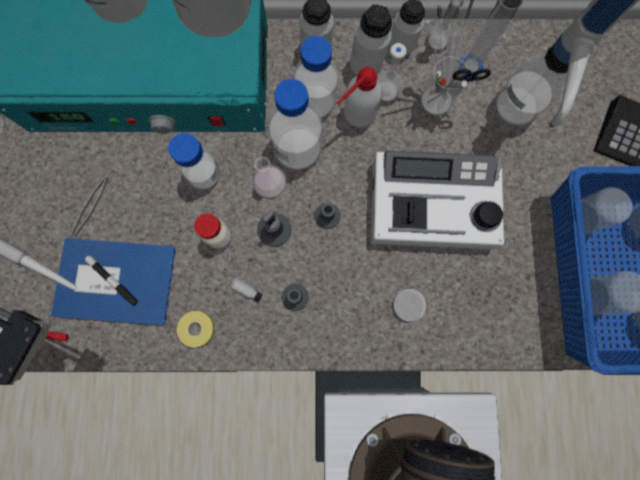

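View pics/scene.png

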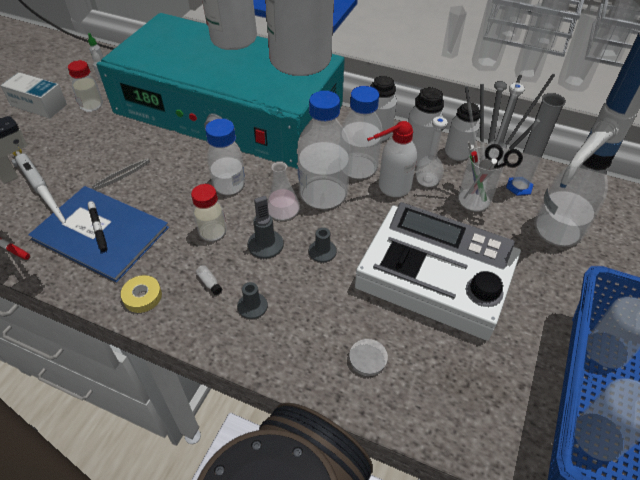

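The top view shows three dark stands: the one holding the tool at about (272,228), a small empty one at (328,214) and another empty one at (294,296). The tall grey paddle is in the first. The meter is at (438,205), with its cover at (410,213) and its cap at (487,215). The bystanders are the flask (268,180), the red-capped bottle (212,232) and the vial (246,290). The red-handled object at (57,337) and the black pen at (110,280) could be mistaken for the tool, but neither is in a stand. I'll measure next.

```bash
python3 - <<'E'
from h import *
s=load('top');C=cloud(s);im=s['im'].astype(int)
def reg(u0,u1,v0,v1,z0,z1):
    c=C[v0:v1,u0:u1].reshape(-1,3);m=(c[:,2]>z0)&(c[:,2]<z1);return c[m]
for nm,b in dict(tool=(250,296,205,250),st2=(312,345,198,232),st3=(276,312,280,314)).items():
    for z0,z1 in [(.02,.04),(.04,.06),(.06,.075),(.075,.09),(.09,.135)]:
        r=reg(*b,z0,z1)
        if len(r)>4: print(nm,z0,len(r),np.median(r,0).round(4),r.min(0).round(3),r.max(0).round(3))
    f=reg(*b,0.003,.012)
    if len(f): print(nm,'foot',f.min(0).round(3),f.max(0).round(3))
d=reg(365,515,145,255,.056,.064);q=cv2.minAreaRect(d[:,:2].astype(np.float32));print('deck',q)
r=reg(395,425,195,230,.066,.09);print('ridge',np.median(r,0),cv2.minAreaRect(r[:,:2].astype(np.float32)))
r=reg(470,506,198,232,.08,.1);print('cap',(r.min(0)+r.max(0))/2,len(r))
for n,u,v in [('flask',268,180),('bottle',210,226),('vial',246,290)]: print(n,dep(s,u,v).round(3))
E
```

```text
tool 0.02 55 [0.4468 0.2487 0.0287] [0.443 0.238 0.02 ] [0.465 0.272 0.04 ]
tool 0.04 37 [0.4459 0.2496 0.0502] [0.443 0.238 0.04 ] [0.462 0.269 0.06 ]
tool 0.06 140 [0.4532 0.2496 0.0696] [0.444 0.239 0.06 ] [0.475 0.272 0.075]
tool 0.075 47 [0.4554 0.2517 0.0769] [0.448 0.243 0.075] [0.47  0.264 0.09 ]
tool 0.09 126 [0.459  0.255  0.1221] [0.45  0.246 0.092] [0.47  0.265 0.127]
tool foot [0.421 0.218 0.003] [0.509 0.301 0.012]
st2 0.02 55 [0.4802 0.15   0.0301] [0.475 0.138 0.02 ] [0.496 0.163 0.04 ]
st2 0.04 134 [0.4865 0.1521 0.0541] [0.475 0.139 0.04 ] [0.5   0.163 0.059]
st2 foot [0.46  0.123 0.003] [0.523 0.181 0.012]
st3 0.02 18 [0.3202 0.2147 0.0291] [0.316 0.201 0.02 ] [0.336 0.223 0.038]
st3 0.04 129 [0.3289 0.2128 0.0542] [0.316 0.2   0.041] [0.342 0.225 0.059]
st3 foot [0.298 0.183 0.003] [0.36  0.249 0.012]
deck ((0.5115019083023071, -0.05697580426931381), (0.2404453158378601, 0.1725454181432724), 87.25814819335938)
ridge [0.47893276 0.00104781 0.07305353] ((0.4794921576976776, 0.000261649489402771), (0.05366535484790802, 0.06616465002298355), 88.18939208984375)
cap [ 0.4735069  -0.14115352  0.08645913] 549
flask [0.541 0.262 0.067]
bottle [0.445 0.357 0.107]
vial [0.34  0.304 0.022]
```

```bash
python3 - <<'E'
from h import *
robot.goto([0.4595,0.2555,0.24],down(-25))
s=snap('wrist','w1')
robot.goto([0.48,0.0,0.20],down(-2.5))
snap('wrist','w2')
print(robot.read_t(),robot.read_qpos())
a=cv2.imread('pics/w1.png');b=cv2.imread('pics/w2.png')
cv2.imwrite('pics/both.png',np.hstack([a[60:460,120:520],b[60:460,120:520]]))
E
```

```text
2.7 [ 2.36525873e+01  3.14619633e+00 -2.53633519e+01  3.66361255e-03
 -6.14634317e+01  6.38718729e+01]
```

View pics/both.png

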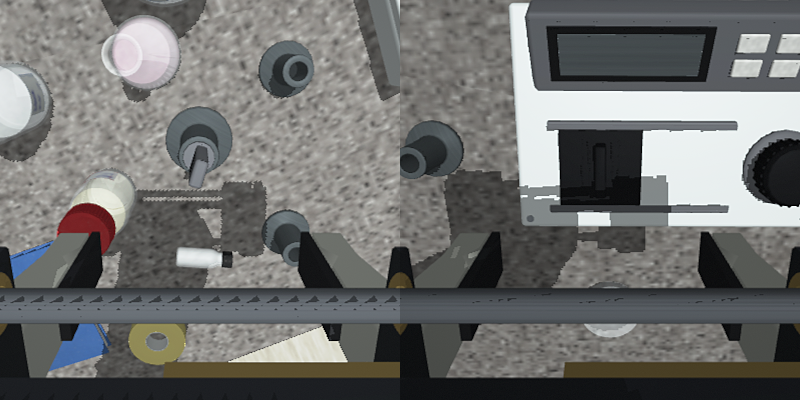

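The tool's stand at crop (199,145) is the largest. The two empty stands, at about 60 mm, are shorter than its 70 mm. The paddle top is at crop (200,165). The cover ridge at crop (600,165) lies between the grey guides. Next I'll measure the paddle's yaw and the ridge.

```bash
python3 - <<'E'
from h import *
s=load('w1');C=cloud(s)
m=(C[...,2]>.117)&(C[...,2]<.135)&(abs(C[...,0]-.46)<.03)&(abs(C[...,1]-.255)<.03)
v,u=np.nonzero(m);P=np.array([onz(s,a,b,.125)[:2] for a,b in zip(u,v)])
print('paddle',len(P),cv2.minAreaRect(P.astype(np.float32)),np.median(C[m][:,2]))
m=(C[...,2]>.064)&(C[...,2]<.082)&(abs(C[...,0]-.46)<.03)&(abs(C[...,1]-.255)<.03)
print('collar',len(C[m]),cv2.minEnclosingCircle(C[m][:,:2].astype(np.float32)),cv2.minAreaRect(C[m][:,:2].astype(np.float32)))
m=(C[...,2]>.003)&(C[...,2]<.012)&(abs(C[...,0]-.46)<.042)&(abs(C[...,1]-.255)<.042)
print('foot',cv2.minEnclosingCircle(C[m][:,:2].astype(np.float32)))
s=load('w2');C=cloud(s)
m=(C[...,2]>.075)&(C[...,2]<.09)&(abs(C[...,0]-.48)<.03)&(abs(C[...,1])<.03)
v,u=np.nonzero(m);P=np.array([onz(s,a,b,.0785)[:2] for a,b in zip(u,v)])
print('ridge',len(P),cv2.minAreaRect(P.astype(np.float32)),np.median(C[m][:,2]))
g=s['im'].max(-1);m=(g<45)&(abs(C[...,2]-.063)<.006)&(abs(C[...,0]-.48)<.045)&(abs(C[...,1])<.045)
v,u=np.nonzero(m);P=np.array([onz(s,a,b,.063)[:2] for a,b in zip(u,v)])
print('cover',len(P),cv2.minAreaRect(P.astype(np.float32)))
m=(abs(C[...,2]-.06)<.003)&(g>150); q=C[m][:,:2]; print('deck',cv2.minAreaRect(q.astype(np.float32)))
E
```

```text
paddle 420 ((0.4629274904727936, 0.2578124701976776), (0.010168854147195816, 0.023221207782626152), 48.22092056274414) 0.12444466759896017
collar 867 ((0.4616346061229706, 0.2586929500102997), 0.01767338626086712) ((0.4625537395477295, 0.2581542134284973), (0.03441135212779045, 0.033011749386787415), 63.99099349975586)
foot ((0.46182534098625183, 0.25870707631111145), 0.03398517891764641)
ridge 539 ((0.4818117618560791, 0.0018978468142449856), (0.007338894531130791, 0.03915170952677727), 87.28834533691406) 0.07830773265576912
cover 5498 ((0.4774853587150574, 0.002148173749446869), (0.0631355419754982, 0.06574928760528564), 87.25560760498047)
deck ((0.5109146237373352, -0.05439109355211258), (0.24039342999458313, 0.16762514412403107), 86.80973815917969)
```

```bash
python3 - <<'E'
from h import *
R=down(-2.7);p=np.array([.4815,.0019,.067]);d=np.array([-np.sin(np.radians(2.7)),-np.cos(np.radians(2.7)),0])
robot.move_gripper(.35)
robot.goto(p+[0,0,.04],R); robot.servo_line(p,speed=.1)
print(robot.read_force()); robot.move_gripper(0)
print('w',robot.read_grip_width(),robot.read_finger_force())
robot.servo_line(p+d*.060,speed=.08)
print(robot.read_position(),robot.read_force(),robot.read_grip_width())
robot.move_gripper(.35); robot.servo_line(p+d*.060+[0,0,.05],speed=.15)
robot.goto([.479,.003,.18],R)
s=snap('wrist','w3');print(robot.read_t())
a=cv2.imread('pics/w3.png');cv2.imwrite('pics/w3c.png',cv2.resize(a[130:330,200:460],None,fx=3,fy=3))
E
```

```text
[-0.37340011 -0.26674238 -0.67380756]
w 0.08516082007856467 29.994564950466156
[ 0.47882529 -0.0584627   0.06743769] [-1.12307808 -2.22610741  5.0994534 ] 0.08414323219484064
7.8
```

View pics/w3c.png

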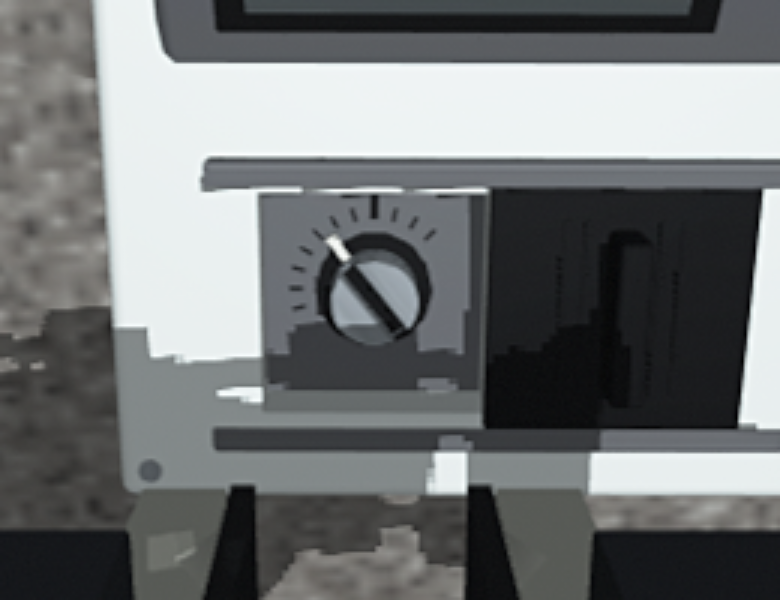

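The cover is open, beyond the well's edge at crop (485,300). The screw centre is at crop (374,300), the slot runs from (345,265) to (400,332), and the pointer is at (338,250), counter-clockwise of the index line at (374,207). Next I'll compute the screw's position and angle.

```bash
python3 - <<'E'
from h import *
s=load('w3');im=s['im'].astype(int)
c0=onz(s,200+374/3,130+300/3,.0586);print(c0)
v,u=np.mgrid[:480,:640];P=np.zeros((480,640,2))
for a in range(290,360):
  for b in range(190,270): P[b,a]=onz(s,a,b,.0586)[:2]
r=np.hypot(P[...,0]-c0[0],P[...,1]-c0[1]);g=im.max(-1)
m=(r<.0125)&(g>100); # steel
(cc,rad)=cv2.minEnclosingCircle(P[m].astype(np.float32));print('circ',cc,rad,m.sum(),P[m].mean(0))
c=np.array(cc)
r=np.hypot(P[...,0]-c[0],P[...,1]-c[1]);k=(r<.0085)&(g<75)
q=P[k];vx=cv2.fitLine(q.astype(np.float32),cv2.DIST_HUBER,0,.01,.01).ravel();print(vx,np.degrees(np.arctan2(vx[1],vx[0])),k.sum())
w=(r<.024)&(r>.0115)&(im.min(-1)>170);q=P[w].mean(0)-c;print('ptr',np.degrees(np.arctan2(q[1],q[0])),w.sum())
# index line on floor z~.044
print('index dir',np.degrees(np.arctan2(*(onz(s,200+375/3,130+207/3,.044)[:2]-c)[::-1])))
yaw=-2.7;a=np.radians(yaw)
print('screw from ridge/cover', np.array([.4818,.0019]))
for y in (-41.8,138.2): print(y,robot.ik([.4625,.2582,.081],down(y)))
for y in (35,-2.7,140,177): print(y,robot.ik(list(c)+[.127],down(y)))
E
```

```text
[0.48158618 0.00146976 0.0586    ]
circ (0.48244133591651917, 0.0016769996145740151) 0.011580648832023144 421 [0.48290025 0.00146623]
[0.81486887 0.57964534 0.4821069  0.00211061] 35.425602 116
ptr 32.22180561042221 28
index dir -4.296884994003733
screw from ridge/cover [0.4818 0.0019]
-41.8 [ 50.40237878  15.26779812 -28.4036239    0.         -46.32857798
  -2.20237878]
138.2 None
35 [ 23.62482455   7.72805981 -30.9770792    0.         -51.294861
 101.37517545]
-2.7 [ 23.62482455   7.72805981 -30.9770792    0.         -51.294861
  63.67517545]
140 [  23.62482455    7.72805981  -30.9770792     0.          -51.294861
 -153.62482455]
177 [  23.62482455    7.72805981  -30.9770792     0.          -51.294861
 -116.62482455]
```

```bash
python3 - <<'E'
from h import *
R=down(-41.8);p=np.array([.4625,.2582,.081])
robot.move_gripper(.42)
robot.goto(p+[0,0,.075],R); robot.servo_line(p,speed=.12); print(robot.read_force())
robot.move_gripper(0)
print('w',robot.read_grip_width()*88,robot.read_finger_force(),robot.read_force())
robot.servo_line(p+[0,0,.085],speed=.12)
s0=snap('top','top2')
robot.goto([.482,.0018,.165],down(35.4))
s=snap('wrist','w4');print(robot.read_t(),robot.read_position(),robot.read_grip_width()*88,robot.read_force())
a=cv2.imread('pics/w4.png');cv2.imwrite('pics/w4c.png',cv2.resize(a[130:330,190:450],None,fx=3,fy=3))
E
```

```text
[-0.51500111  0.10285369  0.48364713]
w 10.05298377436679 30.000413060188293 [-1.74690419  0.58778208  4.00477694]
13.1417 [0.48208621 0.00214023 0.16489794] 10.008714579311885 [ 0.16114385  0.45849491 -0.09324191]
```

View pics/w4c.png

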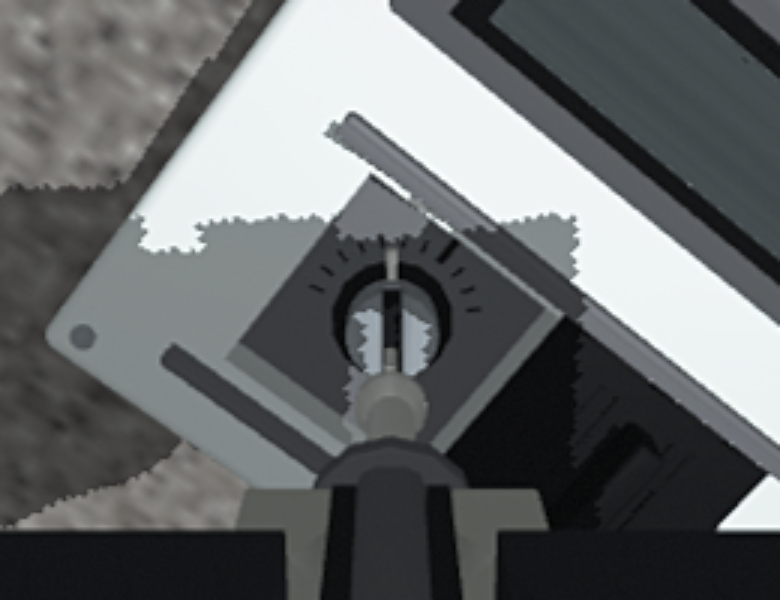

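The blade tip at crop (391,350) lines up with the slot at crop x≈392, and the yaw matches. I'll insert it and turn.

```bash
python3 - <<'E'
from h import *
s=load('w4');t=onz(s,190+391/3,130+348/3,.092)[:2];d=np.array([np.cos(np.radians(35.4)),np.sin(np.radians(35.4))])
print('tip centre est',t-.007*d)
p=np.array([.482,.0018,.165])
for z in (.140,.133,.130,.1275):
    robot.servo_line([p[0],p[1],z],speed=.06); f=np.array(robot.read_force());print(z,robot.read_position().__getitem__(2),f.round(2))
    if abs(f[2])>8: break
else:
    for y in np.linspace(35.4,-11.3,8)[1:]:
        robot.goto([p[0],p[1],.1275],down(y))
    robot.dwell(.3);print(np.round(robot.read_force(),2),np.round(robot.read_ft_torque(),3))
s=snap('wrist','w5');snap('top','top3');snap('scene','sc3');print(robot.read_t())
a=cv2.imread('pics/w5.png')[130:330,190:450]
b=cv2.imread('pics/sc3.png')[190:340,350:530]
cv2.imwrite('pics/w5c.png',np.hstack([cv2.resize(a,(520,400)),cv2.resize(b,(280,400))]))
E
```

```text
tip centre est [0.48190616 0.00259515]
0.14 0.1397113741832946 [-0.22 -0.42 -0.04]
0.133 0.13268174156484006 [ 1.01  0.19 -0.46]
0.13 0.12992103371814395 [ 0.55  0.27 -0.52]
0.1275 0.12735715992881755 [ 0.03  0.28 -0.69]
[ 2.42 -6.04 -0.89] [-2.445 -0.825  0.026]
16.675
```

View pics/w5c.png

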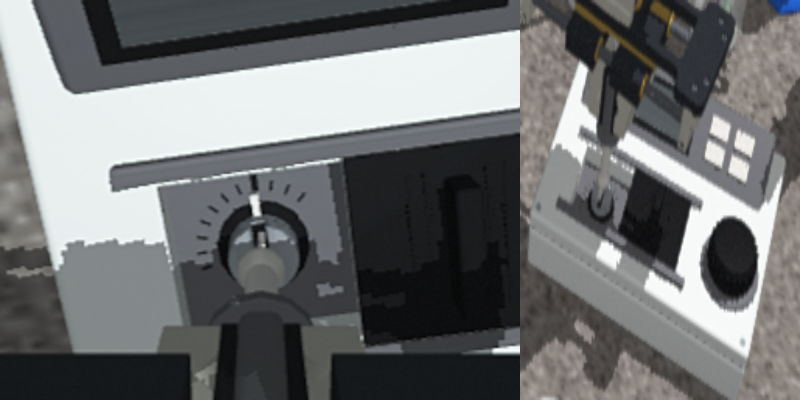

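The blade is in the slot, and the pointer at crop (256,205) nearly lines up with the long index line at (254,183). I'll quantify the remaining error.

```bash
python3 - <<'E'
from h import *
s=load('w5');c=np.array([.482,.0018]);im=s['im'].astype(int)
sub=im[130+85:130+112,190+118:190+142];m=sub.min(-1)>170
v,u=np.nonzero(m);print(m.sum())
C=cloud(s)
Z=np.median([C[b+215,a+308,2] for a,b in zip(u,v)]);print('z ptr',Z)
P=np.array([onz(s,a+308,b+215,Z)[:2] for a,b in zip(u,v)])
vx=cv2.fitLine(P.astype(np.float32),cv2.DIST_HUBER,0,.01,.01).ravel()
print('line dir',np.degrees(np.arctan2(vx[1],vx[0])),'from c',np.degrees(np.arctan2(*(P.mean(0)-c)[::-1])))
q=onz(s,190+127,130+91.5,.044)[:2]-c;print('index',np.degrees(np.arctan2(q[1],q[0])))
print(robot.read_tcp_rot()[:,0] if hasattr(robot.read_tcp_rot(),'shape') else '')
E
```

```text
63
z ptr 0.04774276079573819
line dir -3.9516125 from c -1.3041175554036097
index -3.159515101289364
[ 9.81926101e-01 -1.89264649e-01  1.57335323e-04]
```

```bash
python3 - <<'E'
from h import *
p=np.array([.482,.0018,.1275])
robot.goto(p,down(-5)); print(np.round(robot.read_force(),2))
robot.servo_line(p+[0,0,.045],speed=.08)
robot.goto([.4625,.2582,.168],down(-41.8)); robot.dwell(.3)
snap('wrist','w6');print(robot.read_force(),robot.read_t(),robot.read_position())
a=cv2.imread('pics/w6.png');cv2.imwrite('pics/w6c.png',cv2.resize(a[130:330,190:450],None,fx=3,fy=3))
E
```

```text
[ 1.93 -3.11 -0.3 ]
[ 0.37160604 -0.06243209 -0.82487341] 19.0167 [0.462747   0.25761549 0.16810183]
```

View pics/w6c.png

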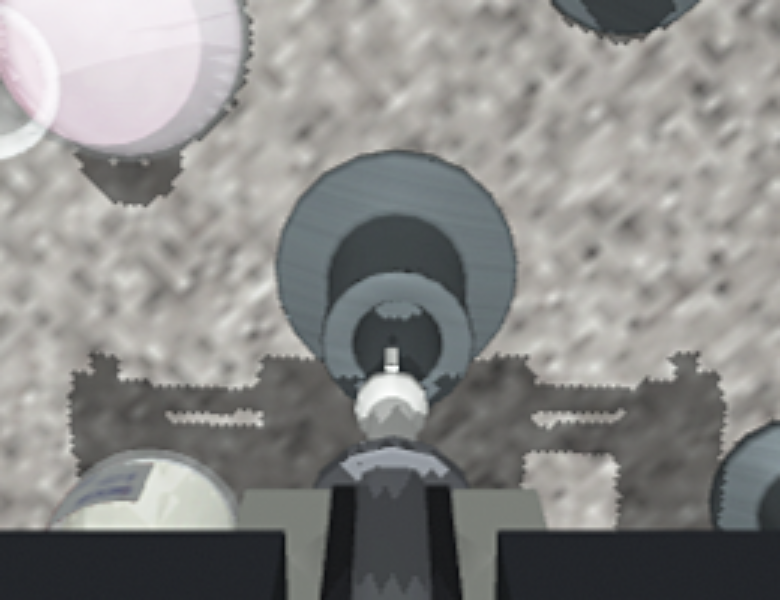

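The blade tip at crop (391,350) is over the stand's bore at crop (397,341), about 1 mm off to the side. I'll correct for that and lower the tool.

```bash
python3 - <<'E'
from h import *
s=load('w6');b=onz(s,190+397/3,130+341/3,.07)[:2];a=np.radians(-41.8);d=np.array([np.cos(a),np.sin(a)])
t=onz(s,190+391/3,130+349/3,.095)[:2]-.007*d
print('bore',b,'tip',t); e=b-t; e=e if np.hypot(*e)<.004 else e*.004/np.hypot(*e)
q=np.array([.4625,.2582])+e; print(q)
robot.servo_line([*q,.168],speed=.05)
for z in (.135,.10,.086,.083,.0815,.0805,.0795):
    robot.servo_line([*q,z],speed=.08 if z>.09 else .03); f=np.array(robot.read_force());print(z,f.round(2))
    if abs(f[2])>6 or np.hypot(*f[:2])>10: break
print(robot.read_position())
E
```

```text
bore [0.46165735 0.2577011 ] tip [0.46212449 0.25908939]
[0.46203286 0.2568117 ]
0.135 [ 1.14  0.39 -0.17]
0.1 [ 0.15 -0.78 -0.86]
0.086 [-0.58 -0.38  0.12]
0.083 [ 0.47  0.56 -0.41]
0.0815 [ 0.36 -0.54 -0.58]
0.0805 [-2.54 -0.45  6.71]
[0.46215544 0.25688792 0.08128682]
```

Contact came at the expected seating height. I'll release the tool, back away, then pinch the ridge and shut the cover.

```bash
python3 - <<'E'
from h import *
robot.move_gripper(.42); x=np.array(robot.read_position())
robot.servo_line([x[0],x[1],.17],speed=.15)
robot.dwell(.2); snap('wrist','w7')
R=down(-2.7);p0=np.array([.4815,.0019,.067]);d=np.array([-np.sin(np.radians(2.7)),-np.cos(np.radians(2.7)),0]);p=p0+d*.060
robot.move_gripper(.35)
robot.goto(p+[0,0,.06],R); robot.servo_line(p,speed=.1); print(robot.read_force())
robot.move_gripper(0); print('w',robot.read_grip_width()*88)
robot.servo_line(p0-d*.002,speed=.08)
print(robot.read_position(),robot.read_force(),robot.read_grip_width())
robot.move_gripper(.35); robot.servo_line(p0+[0,0,.06],speed=.15)
robot.goto([.479,.003,.20],R); s=snap('wrist','w8');print(robot.read_t())
C=cloud(s)
m=(C[...,2]>.075)&(C[...,2]<.09)&(abs(C[...,0]-.48)<.03)&(abs(C[...,1])<.03)
v,u=np.nonzero(m);P=np.array([onz(s,a,b,.0785)[:2] for a,b in zip(u,v)]);print('ridge',cv2.minAreaRect(P.astype(np.float32)))
t=load('w7');C=cloud(t);m=(C[...,2]>.117)&(C[...,2]<.135)&(abs(C[...,0]-.46)<.03)&(abs(C[...,1]-.255)<.03)
v,u=np.nonzero(m);P=np.array([onz(t,a,b,.125)[:2] for a,b in zip(u,v)]);print('paddle',cv2.minAreaRect(P.astype(np.float32)),np.median(C[m][:,2]))
a=cv2.imread('pics/w7.png');b=cv2.imread('pics/w8.png')
cv2.imwrite('pics/end.png',np.hstack([a[60:460,120:520],b[60:460,120:520]]))
E
```

```text
[ 0.36925798 -0.20179247  0.17514039]
w 7.549776611637189
[0.48155863 0.00103779 0.06733205] [  5.39394641 -22.06892273   4.00127268] 0.08458464798865606
28.9
ridge ((0.4822198152542114, 0.0020914836786687374), (0.007503465749323368, 0.03973717615008354), 87.34878540039062)
paddle ((0.4636305272579193, 0.2567879855632782), (0.009457763284444809, 0.02361193299293518), 47.77643966674805) 0.12446733228689633
```

View pics/end.png

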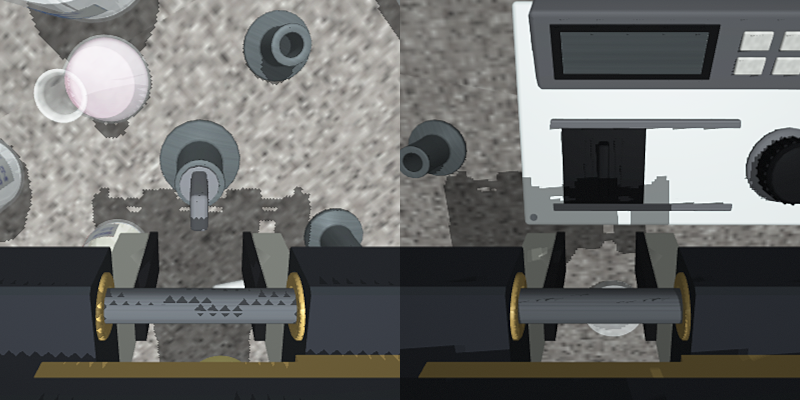

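The cover is shut and the tool is seated: its paddle top is at the original height. I never looked at the adjuster after withdrawing the blade, so I'll reopen the cover briefly to check it. There's plenty of time left.

```bash
python3 - <<'E'
from h import *
R=down(-2.7);p0=np.array([.4815,.0019,.067]);d=np.array([-np.sin(np.radians(2.7)),-np.cos(np.radians(2.7)),0]);p=p0+d*.055
def slide(a,b):
    robot.goto(a+[0,0,.05],R); robot.servo_line(a,speed=.1); robot.move_gripper(0); robot.servo_line(b,speed=.08); robot.move_gripper(.35); robot.servo_line(b+[0,0,.05],speed=.15)
slide(p0,p); robot.goto([.479,.003,.18],R); s=snap('wrist','w9')
slide(p,p0-d*.001); robot.goto([.479,.003,.20],R); e=snap('wrist','w10'); print(robot.read_t())
C=cloud(e);m=(C[...,2]>.075)&(C[...,2]<.09)&(abs(C[...,0]-.48)<.03)&(abs(C[...,1])<.03)
v,u=np.nonzero(m);P=np.array([onz(e,a,b,.0785)[:2] for a,b in zip(u,v)]);print('ridge',cv2.minAreaRect(P.astype(np.float32)))
a=cv2.imread('pics/w9.png');cv2.imwrite('pics/w9c.png',cv2.resize(a[170:270,270:370],None,fx=5,fy=5))
c=np.array([.482,.0018]);C=cloud(s);r=np.hypot(C[...,0]-c[0],C[...,1]-c[1])
im=s['im'].astype(int);m=(r<.019)&(r>.0115)&(im.min(-1)>170)&(C[...,2]<.053)
q=C[m].mean(0)[:2]-c;print('ptr',m.sum(),np.degrees(np.arctan2(q[1],q[0])))
E
```

```text
36.9667
ridge ((0.4821454882621765, 0.0020032147876918316), (0.007497007492929697, 0.03975461423397064), 87.22209930419922)
ptr 25 -0.5160093977901388
```

View pics/w9c.png

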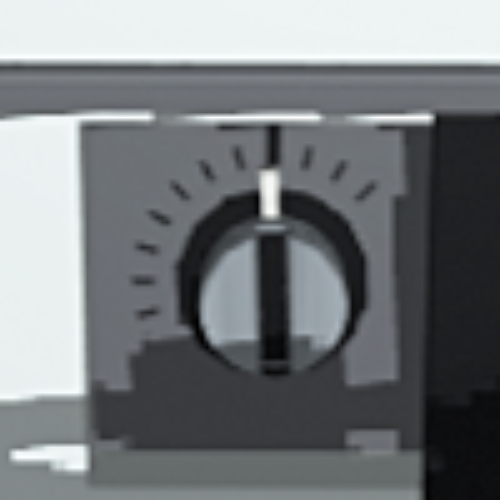

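The pointer at (269,195) sits within about 2° of the index line at (273,147), and the cover is shut again. I'm handing the job in.

```bash
python3 -c "
from rig import robot
print(robot.job_done())"
```

```text
the job is handed in; nothing more can be done
None
```

I handed the job in at about 37 s of the 72 s allowed: adjuster pointer within about 2° of the index line, tool seated back in its stand, cover shut, and the flask, bottle and vial not touched (I didn't re-measure them); no verdict came back.

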